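# Shim the glass block tight in its holder and hold the wedge

### The job

The green glass block stands loose in the wooden holder: stand blue spacers from the rack upright in the gap between the glass and the dark jaw, one at a time, as many as it takes for the wedge to bite, leaving any you do not need in the rack. Then push the wedge tip down between the last spacer and the jaw, its straight face on the jaw, until you feel the whole row go tight, with the glass against the aluminium post and the tip inside the gap but not on the holder's floor. Finish still gripping the wedge and pressing it down firmly, and leave everything else on the table alone.

Things in the scene. Friction and masses are not known exactly. Their poses are not given: they have to be found in the camera images.
- stand: Fixed dark wooden holder, a straight channel 180 long (its x axis) and 66 wide; origin at the centre of its underside. The channel floor is 12 above the origin; side rails 50 apart inside, their tops 22 above the origin. The post stands at the -x end, the jaw towards +x. Within about 0.25 rad its x axis points to world +y.
- post: Fixed aluminium upright on the channel floor, 24 (x) x 34 (y) x 80 tall; origin at the centre of its underside, axes as the holder's; its +x face (12 from the origin) is what the glass must bear on.
- jaw: Fixed dark steel upright on the channel floor, 30 (x) x 34 (y) x 80 tall, with a black knob behind; origin at the centre of its underside, axes as the holder's; its -x face (15 from the origin) looks at the glass. Its distance from the post differs every time.
- glass_block: Loose green glass block, 30 (x) x 34 (y) x 80 tall, 0.2 kg, standing in the channel between post and jaw, a few mm off the post; origin at the centre of its underside; axes as the holder's. It slides along the channel when pushed. Pressing the wedge down with about 12 N makes the row properly tight.
- rack: Fixed wooden rack, 200 long (x) x 66 wide, holding three spacers in slots and the wedge in a fitted socket, about 30 to 53 tall; origin at the centre of its underside. Its slot floors are 8 above its origin. Within about 0.25 rad its x axis points to world +y.
- wedge: Loose wooden wedge, 40 wide (y), 0.1 kg, tip down in the rack, axes as the rack's (parallel to the holder's in use). Origin on the tip's underside, mid-width, on the straight face (plane x = 0, towards +x). Slope on the -x side: from x = -5 at the tip to -26 at 85 up (1 thicker per 4 of height). Red grip 26 (x -26 to 0) x 40 (y), from 85 to 115 up: grip across y.
- spacer0: Loose blue plastic spacer plate, 12 thick (x) x 44 wide (y) x 80 tall, 50 g, standing on edge in a rack slot 22 deep; origin at the centre of its underside, z up, axes as the rack's. All three are alike; take any. Grip it by the upper half across its 44 width.
- spacer1: Loose blue plastic spacer plate, 12 thick (x) x 44 wide (y) x 80 tall, 50 g, standing on edge in a rack slot 22 deep; origin at the centre of its underside, z up, axes as the rack's. All three are alike; take any. Grip it by the upper half across its 44 width.
- spacer2: Loose blue plastic spacer plate, 12 thick (x) x 44 wide (y) x 80 tall, 50 g, standing on edge in a rack slot 22 deep; origin at the centre of its underside, z up, axes as the rack's. All three are alike; take any. Grip it by the upper half across its 44 width.
- green_bottle: Bystander: green soda bottle with a white cap, 68 diameter, 250 tall; origin at the centre of its underside. Leave alone.
- clear_bottle: Bystander: clear bottle with a green cap, 72 diameter, 240 tall; origin at the centre of its underside. Leave alone.
- oil_bottle: Bystander: small bottle with a white cap, 40 diameter, 120 tall; origin at the centre of its underside. Leave alone.
- red_box: Bystander: low red box, 80 x 120 x 45 tall; origin at the centre of its underside. Leave alone.
- tealight: Bystander: tea-light tin, 38 diameter, 16 tall; origin at the centre of its underside. Leave alone.
- blue_cap: Bystander: loose blue bottle cap, 30 diameter, 14 tall; origin at the centre of its underside. Leave alone.
- dish: Bystander: white bowl, 100 diameter, 30 tall; origin at the centre of its underside. Leave alone.
Not all that is in view belongs to the job. There is more than one size of the wedge; the one meant has the size given above.

How it is judged:
On the way:
1. a spacer stands in the channel between the glass and the jaw (((y of spacer0 in the frame of stand between -0.008 and 0.008 m and z of spacer0 in the frame of stand between 0.008 and 0.02 m and x of spacer0 in the frame of stand between -0.035 and 0.012 m and angle between spacer0's own z axis and vertical below 0.15 rad) or (y of spacer1 in the frame of stand between -0.008 and 0.008 m and z of spacer1 in the frame of stand between 0.008 and 0.02 m and x of spacer1 in the frame of stand between -0.035 and 0.012 m and angle between spacer1's own z axis and vertical below 0.15 rad) or (y of spacer2 in the frame of stand between -0.008 and 0.008 m and z of spacer2 in the frame of stand between 0.008 and 0.02 m and x of spacer2 in the frame of stand between -0.035 and 0.012 m and angle between spacer2's own z axis and vertical below 0.15 rad))), for 0.2 s.
At the end, for the whole second after the job is handed in: Fingers hold the wedge upright (0.12 rad), tip 3 mm above the channel floor or more, 8 mm in or more, pressing on jaw (0.5 N) and a spacer (1 N); glass upright, on the post with 2 N; each spacer upright on the channel floor or in its rack place (12 mm); all at rest (contact force between the fingers and wedge above 1 N and contact force between glass_block and post above 2 N and contact force between wedge and jaw above 0.5 N and (contact force between wedge and spacer0 above 1 N or contact force between wedge and spacer1 above 1 N or contact force between wedge and spacer2 above 1 N) and contact force between wedge and stand below 0.5 N and z of wedge in the frame of stand between 0.015 and 0.084 m and y of wedge in the frame of stand between -0.01 and 0.01 m and angle between wedge's own z axis and vertical below 0.12 rad and angle between glass_block's own z axis and vertical below 0.1 rad and z of glass_block in the frame of stand between 0.008 and 0.02 m and ((y of spacer0 in the frame of stand between -0.008 and 0.008 m and z of spacer0 in the frame of stand between 0.008 and 0.02 m and x of spacer0 in the frame of stand between -0.035 and 0.012 m and angle between spacer0's own z axis and vertical below 0.15 rad) or distance of spacer0 from where it was at the start of the episode below 0.012 m) and ((y of spacer1 in the frame of stand between -0.008 and 0.008 m and z of spacer1 in the frame of stand between 0.008 and 0.02 m and x of spacer1 in the frame of stand between -0.035 and 0.012 m and angle between spacer1's own z axis and vertical below 0.15 rad) or distance of spacer1 from where it was at the start of the episode below 0.012 m) and ((y of spacer2 in the frame of stand between -0.008 and 0.008 m and z of spacer2 in the frame of stand between 0.008 and 0.02 m and x of spacer2 in the frame of stand between -0.035 and 0.012 m and angle between spacer2's own z axis and vertical below 0.15 rad) or distance of spacer2 from where it was at the start of the episode below 0.012 m) and ((y of spacer0 in the frame of stand between -0.008 and 0.008 m and z of spacer0 in the frame of stand between 0.008 and 0.02 m and x of spacer0 in the frame of stand between -0.035 and 0.012 m and angle between spacer0's own z axis and vertical below 0.15 rad) or (y of spacer1 in the frame of stand between -0.008 and 0.008 m and z of spacer1 in the frame of stand between 0.008 and 0.02 m and x of spacer1 in the frame of stand between -0.035 and 0.012 m and angle between spacer1's own z axis and vertical below 0.15 rad) or (y of spacer2 in the frame of stand between -0.008 and 0.008 m and z of spacer2 in the frame of stand between 0.008 and 0.02 m and x of spacer2 in the frame of stand between -0.035 and 0.012 m and angle between spacer2's own z axis and vertical below 0.15 rad)) and linear speed of each of wedge, glass_block below 0.01 m/s); the arm keeps its last pose, push and grip.
It fails at once if the glass block is tipped or lifted (angle between glass_block's own z axis and vertical above 0.35 rad or z of glass_block in the frame of stand above 0.035 m).
It fails at once if a bystander is disturbed (distance of any of green_bottle, clear_bottle, oil_bottle, red_box, tealight, blue_cap, dish from where it was at the start of the episode above 0.03 m).
It also fails if it takes over 72 s, if anything falls off the work surface, if the arm or the gripper's body presses on something with over 40 N, if the wrist force passes 120 N, or if a joint passes its speed limit or range.

### The arm

A 7-joint arm with a two-finger parallel gripper is mounted at the origin on the work surface. World frame = base frame: x ahead of the robot, y to its left, z up, the work surface at z = 0. Lengths are in m, angles in rad, forces in N, time in s.
With the tool pointing down it reaches from about 0.4 to 0.85 m from the base axis. Payload 10.4 kg.
Tool frame: the origin (TCP) lies at the very end of the fingers, on their centre line; the grasp point (between the pads) lies r.grip_depth behind it (r.grip_depth is the distance from the TCP to the grasp point, in m); y points along the fingers, z is the direction in which the jaws open and shut, and the axes are right-handed (so a half turn about y gives the same grasp; the last joint's range is limited). The gripper opens to 87 mm and grips with 3 to 60 N. Pads are 19 mm wide; open, the fingers measure 117 mm over their backs; the gripper's body (75 mm by 190 mm) begins 51 mm behind the grasp point.
Start: joints at [-1.167, 0.332, -0.065, 1.46, 0.022, 1.35, -0.088], TCP at [0.259, 0.569, 0.223] pointing down, gripper open.
Joint ranges: [-2.6, 2.6], [-0.5, 2.12], [-1.47, 1.34], [0.16, 2.42], [-1.27, 4.41], [0.06, 2.06], [-2.6, 2.6]. Speed limits (rad/s): [2.22, 2.22, 2.79, 2.79, 3.14, 3.14, 3.14].

### API

Orientations are given as a unit quaternion [x, y, z, w].
In Python, from bench import r gives the robot as it stands.
- The arm moves only by the shell command python3 -m jog 'ROWS' [OPENING] [FORCE]. ROWS is JSON, a list of rows, each a list of 6 numbers: the shift along the tool's x, y, z in m, then the turn, a rotation vector about the tool's x, y, z in degrees. A call has 1 to 12 rows; each row shifts and turns the pose as measured when the row begins, along the tool's axes as they then stand; what a row does not reach is not made up. A row lasts 1/12 s, in which the tool goes at most 41.7 mm and 7.16 degrees, less where a joint would pass 70% of its speed; a pose out of reach is approached as far as the arm can. A call with a gripper value outside its range is refused whole. OPENING is the opening, from -1 (shut) to 1 (fully open), so that 0 is half open, set as the call begins (- or left out, the last holds). The fingers move at their own pace and stop on an object; FORCE is the grip in N (left out, the last holds). Time passes only in rows, so rows that do not move let the fingers close. It gives the time, the measured TCP pose, the force and the opening at its end, in the units of the state.
- r.read_state(): the state, without advancing time (a new reading comes with each control period).
- r.camera(name): name is "side" or "top"; returns a dict with "image" (400x640x3 uint8, red, green, blue), "range_z" (400x640 float32, m along the optical axis (not along the pixel's ray), 0 where there is no reading), "K" (3x3 intrinsics, pixels), "R" (3x3) and "t" (3): a world point X has camera coordinates R X + t. Camera axes: x right, y down, z forward; pixel columns grow to the right and rows downward; lengths in m; the calibration is good to about 2 mm. A picture is of the moment at which its call begins.
- r.close_job(): hands the job in, once; it reports no verdict.
The state is a dict: "time": time; "joint_positions": joint angles; "joint_vel": joint speeds; "joint_torque": joint torques, N m; "ee_pos": TCP position; "eef_rot": TCP orientation; "ft_force": force on the tool from outside, world axes, zero at the start; "torque": the same for the moment, N m; "width": finger opening in m.
Only numpy, scipy, OpenCV 4.12 (cv2) and the standard library are available. Lean on these libraries where they do the work, as an engineer would, in place of code of your own. Each camera call takes 0.05 s, during which the arm holds its last target. There are 200 camera calls.

## Working session

There is one attempt and no reset: what is moved stays moved. The work goes in short steps, Python scripts to look and compute and a shell command to move; the robot and the scene stay as the last step left them, time stands still between calls to the robot, and variables do not carry over. Pictures are saved under pics/ and viewed, about 8 in all and at most 12, crops included, and the job is handed in when it is done.

```bash
mkdir -p pics; ls; python3 - <<'E'
from bench import r
import cv2,numpy as np
for n in("side","top"):
    c=r.camera(n); cv2.imwrite(f"pics/{n}0.png",c["image"][:,:,::-1]); np.savez(f"{n}0.npz",**c)
    print(n,c["K"].round(1).tolist(),c["R"].round(3).tolist(),c["t"].round(3).tolist())
s=r.read_state(); print(s, r.grip_depth)
E
```

```text
pics
side [[448.8, 0.0, 323.1], [0.0, 448.8, 199.6], [0.0, 0.0, 1.0]] [[0.988, -0.156, 0.002], [-0.074, -0.484, -0.872], [0.137, 0.861, -0.49]] [-0.562, 0.09, 1.193]
top [[453.1, 0.0, 327.5], [0.0, 453.1, 197.0], [0.0, 0.0, 1.0]] [[0.005, -1.0, -0.016], [-0.985, -0.002, -0.171], [0.171, 0.016, -0.985]] [0.031, 0.555, 1.271]
{'time': 0.1, 'joint_positions': array([-1.16658975,  0.33282084, -0.06469221,  1.46079616,  0.02159494,
        1.34990882, -0.08850249]), 'joint_vel': array([-0.00095643, -0.00095262,  0.00012211, -0.0022435 , -0.00122168,
       -0.00039519,  0.00073343]), 'joint_torque': array([ 1.53977166e-03, -6.24545717e+01,  2.49230635e-02, -3.90714312e+01,
       -6.14569592e-02,  3.67059745e-02,  3.92703350e-05]), 'ee_pos': array([0.25859967, 0.56863652, 0.22185509]), 'eef_rot': array([ 0.6914983 , -0.1498286 ,  0.14967887, -0.69063574]), 'ft_force': array([ 0.9078448 ,  0.08800068, -0.29879194]), 'torque': array([ 0.02020467, -0.0214126 , -0.03346959]), 'width': 0.08695577140517621} 0.0187
```

View pics/top0.png

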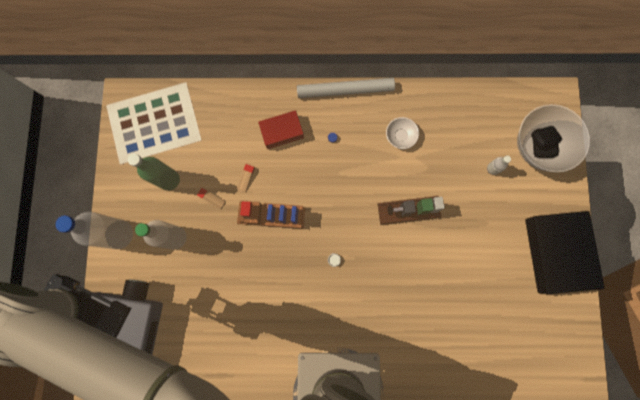

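View pics/side0.png

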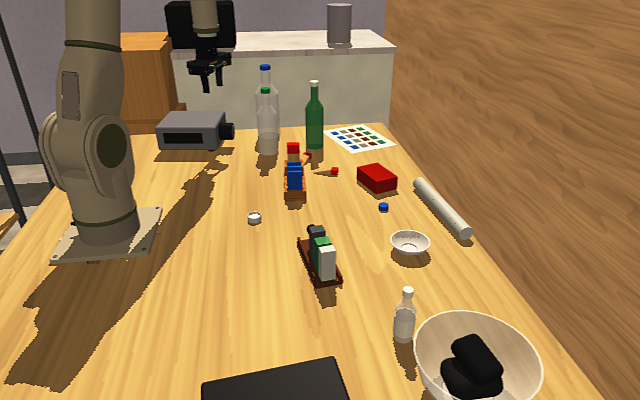

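Top view: rack at (270,214), holding the red-gripped wedge at (246,208) and spacers at (270,213), (283,213) and (295,214). Holder at (410,208), with the post at (438,204), glass at (425,206), jaw at (408,208) and knob at (396,209).
Wedge candidates: the rack wedge (246,208), a small one lying at (246,178) and a small one lying at (211,198). I choose the one in the rack, upright and full size, and will check it in a crop.

```bash
cat > h.py <<'E'
import numpy as np,cv2
def cloud(c):
    K,R,t=c["K"],c["R"],c["t"]; z=c["range_z"].astype(float)
    v,u=np.mgrid[:z.shape[0],:z.shape[1]]
    P=np.stack([(u-K[0,2])/K[0,0]*z,(v-K[1,2])/K[1,1]*z,z],-1)
    W=(P-t)@R
    W[z==0]=np.nan
    return W
def hsv(c): return cv2.cvtColor(c["image"],cv2.COLOR_RGB2HSV)
def comps(m,W,minpx=15):
    n,l,s,ce=cv2.connectedComponentsWithStats(m.astype(np.uint8))
    return [(ce[i].round(1),s[i,4],W[(l==i)]) for i in range(1,n) if s[i,4]>=minpx]
E
python3 - <<'E'
from h import *
out=[]
for n,(a,b,d,e) in(("top",(225,165,455,240)),("side",(265,130,355,300))):
    c=np.load(n+"0.npz"); W=cloud(c); H=hsv(c)
    k=int(min(800/(d-a),600/(e-b)))
    cv2.imwrite(f"pics/{n}crop.png",cv2.resize(c["image"][b:e,a:d,::-1],None,fx=k,fy=k,interpolation=cv2.INTER_NEAREST))
    roi=np.zeros(H.shape[:2],bool); roi[b:e,a:d]=1
    for nm,m in(("red",((H[...,0]<6)|(H[...,0]>174))&(H[...,1]>190)&(H[...,2]>90)),("blue",(abs(H[...,0]-115.)<12)&(H[...,1]>120)),("green",(abs(H[...,0]-65.)<20)&(H[...,1]>90)),
       ("grey",(H[...,1]<60)&(H[...,2]>100)),("dark",(H[...,1]<70)&(H[...,2]<=100))):
        for ce,s,P in comps(m&roi,W,12):
            P=P[~np.isnan(P[:,2])]
            if len(P)<5: continue
            zt=np.percentile(P[:,2],90); T=P[P[:,2]>zt-.008]
            rc=cv2.minAreaRect((T[:,:2]*1000).astype(np.float32))
            print(n,nm,ce,s,"ztop",zt.round(3),"mean",T.mean(0).round(4),"rect",np.round(rc[0],1),np.round(rc[1],1),round(rc[2],1))
c=np.load("top0.npz");W=cloud(c);z=W[...,2]
for nm,(a,b,d,e) in(("rack",(228,190,312,236)),("stand",(370,188,452,230))):
    H=hsv(c);m=np.zeros(z.shape,bool);m[b:e,a:d]=1
    m&=(z>.008)
    P=W[m];rc=cv2.minAreaRect((P[:,:2]*1000).astype(np.float32));print(nm,rc,len(P))
E
```

```text
top red [247.1 207.1] 15 ztop 0.125 mean [0.5138 0.2519 0.1224] rect [515.6 252.5] [18.  14.7] 71.4
top blue [280.7 216.1] 12 ztop 0.092 mean [0.4936 0.1631 0.0899] rect [495.2 163. ] [ 3.4 19.9] 88.6
top green [426.6 204.4] 96 ztop 0.095 mean [ 0.527  -0.2454  0.0917] rect [ 527.3 -246.1] [29.5 26.3] 6.0
top grey [438.3 203.2] 106 ztop 0.095 mean [ 0.53   -0.2782  0.0918] rect [ 530.5 -279.5] [32.  24.4] 5.5
top grey [398.2 208.9] 30 ztop 0.066 mean [ 0.5174 -0.1695  0.0625] rect [ 517.8 -168.5] [ 8.3 25.2] 9.6
top dark [408.4 206.5] 125 ztop 0.095 mean [ 0.521  -0.1959  0.0924] rect [ 520.9 -196.2] [31.3 28.6] 12.6
top dark [272.3 214.2] 50 ztop 0.085 mean [0.5025 0.1901 0.0836] rect [504.4 190. ] [ 3.  42.7] 83.4
top dark [283.4 215.7] 50 ztop 0.086 mean [0.4994 0.157  0.0854] rect [500.5 156.1] [ 9.9 41.5] 71.0
top dark [295.2 216.6] 41 ztop 0.087 mean [0.4952 0.1235 0.0851] rect [498.2 122.6] [ 9.8 41.9] 71.4
side red [292.8 147.5] 133 ztop 0.122 mean [0.5101 0.2508 0.1204] rect [510.5 252.5] [33.6 34.9] 84.0
side red [307.4 154.2] 20 ztop 0.019 mean [0.5751 0.4083 0.0174] rect 
[... 913 characters left out ...]
61 0.4549 0.0849] rect [451.4 456.3] [41.3 12.5] 12.1
side grey [327.4 262.3] 496 ztop 0.091 mean [ 0.5322 -0.2848  0.09  ] rect [ 532.8 -281.6] [33.4 27.8] 8.0
side grey [319. 265.] 21 ztop 0.068 mean [ 0.516  -0.2767  0.0669] rect [ 515.9 -277.1] [3.5 0. ] 81.4
side dark [314.2 237.1] 237 ztop 0.092 mean [ 0.5209 -0.2025  0.0904] rect [ 521.1 -200. ] [29.9 33.2] 5.5
side dark [319.8 263.2] 29 ztop 0.08 mean [ 0.5166 -0.28    0.0787] rect [ 516.6 -280. ] [ 0.8 10.8] 7.3
rack ((510.2919006347656, 215.6363983154297), (226.37232971191406, 88.14251708984375), 81.12211608886719) 1460
stand ((517.8082885742188, -200.98580932617188), (201.6840362548828, 111.94133758544922), 84.35357666015625) 1372
```

View pics/topcrop.png

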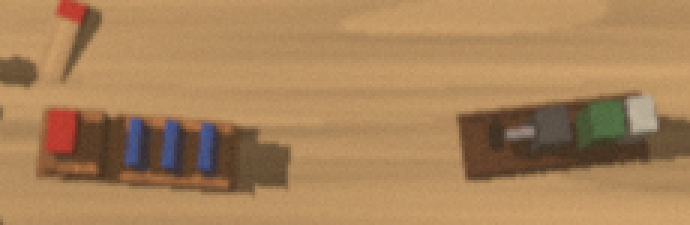

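The crop confirms the rack wedge (red grip at crop (62,132)): upright in its socket, and its top at 0.123 m matches the given size. Next I refine the top-face poses from both cameras.

```bash
cat >> h.py <<'E'
def plane(c,m,z):
    v,u=np.nonzero(m); K,R,t=c["K"],c["R"],c["t"]
    d=np.stack([(u-K[0,2])/K[0,0],(v-K[1,2])/K[1,1],np.ones(len(u))],-1)@R; o=-R.T@t
    return o+d*((z-o[2])/d[:,2])[:,None]
def mid(p,lo=2,hi=98): a,b=np.percentile(p,[lo,hi]); return (a+b)/2,b-a
def go(p,yaw):
    """tool-frame shift (mm) and turn (deg) to put TCP at p, tool down, jaws along direction yaw(deg)"""
    from bench import r
    from scipy.spatial.transform import Rotation as Ro
    s=r.read_state(); R=Ro.from_quat(s["eef_rot"])
    best=None
    for k in(0,180):
        a=np.radians(yaw+k); z=np.array([np.cos(a),np.sin(a),0]); y=np.array([0,0,-1.]); T=np.stack([np.cross(y,z),y,z],1)
        w=(R.inv()*Ro.from_matrix(T)).as_rotvec(degrees=True)
        if best is None or np.linalg.norm(w)<np.linalg.norm(best): best=w
    print("shift mm",(R.inv().apply(np.array(p)-s["ee_pos"])*1000).round(1),"turn",best.round(2),"| TCP",s["ee_pos"].round(4),"F",s["ft_force"].round(1),"w",round(s["width"],4),"t",s["time"])
    print("tool axes x",R.as_matrix()[:,0].round(2),"z",R.as_matrix()[:,2].round(2))
E
python3 - <<'E'
from h import *
def at(a,U,V): return (np.median(a[:,0]))
for n in("top","side"):
    c=np.load(n+"0.npz"); W=cloud(c); H=hsv(c); z=W[...,2]
    for nm,zt,xr,yr,ang in(("stand",.092,(.49,.56),(-.31,-.175),96.3),("rack",.088,(.46,.54),(.10,.21),83.7),("wedge",.123,(.47,.56),(.22,.29),83.7)):
        m=(abs(z-zt)<.006)&(W[...,0]>xr[0])&(W[...,0]<xr[1])&(W[...,1]>yr[0])&(W[...,1]<yr[1])
        P=plane(c,m,zt)
        # yaw by min lateral extent
        A=np.arange(ang-5,ang+5.1,.5); best=min(A,key=lambda a:mid(P[:,:2]@[-np.sin(np.radians(a)),np.cos(np.radians(a))],3,97)[1])
        for a in(best,ang):
            X=np.array([np.cos(np.radians(a)),np.sin(np.radians(a))]);Y=np.array([-X[1],X[0]])
            l=P[:,:2]@Y; s=np.sort(P[:,:2]@X)
            g=np.nonzero(np.diff(s)>.008)[0]; seg=np.split(s,g+1)
            print(n,nm,"yaw",a,"lat",np.round(np.array(mid(l))*1e3,1),"segs",[(round(q[0]*1e3,1),round(q[-1]*1e3,1),len(q)) for q in seg])
    # colour split in stand at known yaw
    m=(abs(z-.092)<.006)&(W[...,0]>.49)&(W[...,0]<.56)&(W[...,1]>-.31)&(W[...,1]<-.175)
    X=np.array([np.cos(np.radians(96.3)),np.sin(np.radians(96.3))])
    for nm,k in(("green",(H[...,1]>90)),("lightgrey",(H[...,1]<=90)&(H[...,2]>110)),("dark",(H[...,1]<=90)&(H[...,2]<=110))):
        s=plane(c,m&k,.092)[:,:2]@X; 
        if len(s): print(n,nm,np.percentile(s*1e3,[2,50,98]).round(1),len(s))
E
```

```text
top stand yaw 97.8 lat [-488.1   32.8] segs [(np.float64(-360.5), np.float64(-300.1), 234), (np.float64(-280.7), np.float64(-249.9), 130)]
top stand yaw 96.3 lat [-496.    32.9] segs [(np.float64(-347.5), np.float64(-286.9), 234), (np.float64(-267.6), np.float64(-237.1), 130)]
top rack yaw 85.7 lat [-489.    40.4] segs [(np.float64(158.8), np.float64(170.8), 68), (np.float64(192.1), np.float64(204.7), 65), (np.float64(226.0), np.float64(238.6), 69)]
top rack yaw 83.7 lat [-482.    41.5] segs [(np.float64(175.3), np.float64(188.0), 68), (np.float64(208.4), np.float64(222.0), 65), (np.float64(242.2), np.float64(256.0), 69)]
top wedge yaw 88.7 lat [-503.8   36.4] segs [(np.float64(255.0), np.float64(281.9), 136)]
top wedge yaw 83.7 lat [-478.5   37.6] segs [(np.float64(297.8), np.float64(324.8), 136)]
top green [-315.1 -300.6 -274.7] 120
top lightgrey [-347.1 -334.8 -323.3] 102
top dark [-317.5 -253.9 -238.2] 142
side stand yaw 97.8 lat [-489.2   33.7] segs [(np.float64(-369.7), np.float64(-303.7), 272), (np.float64(-292.0), np.float64(-254.7), 128)]
side stand yaw 96.3 lat [-497.4   33.2] segs [(np.float64(-356.8), np.float64(-290.6), 272), (np.float64(-278.8), np.float64(-241.6), 128)]
side rack yaw 84.7 lat [-489.1   41.4] segs [(np.float64(155.3), np.float64(176.1), 45), (np.float64(184.6), np.float64(205.7), 40), (np.float64(225.2), np.float64(242.2), 42)]
side rack yaw 83.7 lat [-485.    41.1] segs [(np.float64(164.1), np.float64(184.8), 45), (np.float64(192.8), np.float64(213.9), 40), (np.float64(234.0), np.float64(250.4), 42)]
side wedge yaw 88.7 lat [-505.9   38.5] segs [(np.float64(240.0), np.float64(277.9), 61)]
side wedge yaw 83.7 lat [-481.3   38. ] segs [(np.float64(284.7), np.float64(319.4), 61)]
side green [-325.9 -307.6 -250. ] 154
side lightgrey [-356.2 -340.5 -256.2] 131
side dark [-353.8 -261.2 -243.4] 115
```

```bash
python3 -m jog '[[0,-0.04,0,0,0,0],[0,-0.03,0,0,0,0]]' 1 20; python3 -c "
from h import go
go((.499,.1275,.18),-5.3)"
```

```text
time: 0.27
ee_pos: [0.2574, 0.5655, 0.2854]
eef_rot: [0.696, -0.151, 0.149, -0.686]
ft_force: [-0.1, 0.7, 1.3]
width: 0.0871
shift mm [ 401.1  110.3 -297.1] turn [ 0.73 70.85  0.59] | TCP [0.2574 0.5655 0.2854] F [-0.1  0.7  1.3] w 0.0871 t 0.2667
tool axes x [ 0.91 -0.41  0.  ] z [ 0.41  0.91 -0.02]
```

```bash
python3 -m jog '[[0.032,0,-0.024,0,0,0],[0.032,0,-0.024,0,0,0],[0.032,0,-0.024,0,0,0],[0.032,0,-0.024,0,0,0],[0.032,0,-0.024,0,0,0],[0.032,0,-0.024,0,0,0],[0.032,0,-0.024,0,0,0],[0.032,0,-0.024,0,0,0],[0.032,0,-0.024,0,0,0],[0.032,0,-0.024,0,0,0]]'; python3 -m jog '[[0,0,0,0,7.1,0],[0,0,0,0,7.1,0],[0,0,0,0,7.1,0],[0,0,0,0,7.1,0],[0,0,0,0,7.1,0],[0,0,0,0,7.1,0],[0,0,0,0,7.1,0],[0,0,0,0,7.1,0],[0,0,0,0,7.1,0],[0,0,0,0,7.1,0]]' ; python3 -c "
from h import go
go((.499,.1275,.13),-5.3)"
```

```text
time: 1.1
ee_pos: [0.4506, 0.2106, 0.2896]
eef_rot: [0.695, -0.146, 0.141, -0.689]
ft_force: [1.7, 1.1, 0.5]
width: 0.087
time: 1.93
ee_pos: [0.4546, 0.1964, 0.287]
eef_rot: [0.482, -0.523, 0.523, -0.47]
ft_force: [-0.9, -0.2, 0.3]
width: 0.0871
shift mm [ 62.5 157.3  52.4] turn [ 0.62 -0.07  0.72] | TCP [0.4546 0.1964 0.287 ] F [-0.9 -0.2  0.3] w 0.0871 t 1.9333
tool axes x [-0.09 -1.    0.01] z [ 1.   -0.09 -0.01]
```

```bash
python3 -m jog '[[0.031,0,0.026,0.6,0,0.7],[0.031,0,0.026,0,0,0],[0,0.04,0,0,0,0],[0,0.04,0,0,0,0],[0,0.04,0,0,0,0],[0,0.03,0,0,0,0],[0,0,0,0,0,0]]'; python3 -c "
from h import *
from bench import r
go((.499,.1275,.054),-5.3)
o=[]
for n,(a,b,d,e) in(('top',(225,165,325,245)),('side',(250,120,350,220))):
    c=r.camera(n); o.append(cv2.resize(c['image'][b:e,a:d,::-1],(400,400*(e-b)//(d-a))))
o[1]=o[1][:320]if 0 else cv2.resize(o[1],(400,320)); cv2.imwrite('pics/a1.png',np.hstack(o))"
```

```text
time: 2.52
ee_pos: [0.5027, 0.1266, 0.1328]
eef_rot: [0.47, -0.526, 0.528, -0.473]
ft_force: [-0.1, -0.4, -0.1]
width: 0.0869
shift mm [-0.3 78.7 -4.1] turn [-0.26 -1.05 -0.12] | TCP [0.5027 0.1266 0.1328] F [-0.1 -0.4 -0.1] w 0.0869 t 2.5167
tool axes x [-0.11 -0.99 -0.  ] z [ 0.99 -0.11  0.  ]
```

View pics/a1.png

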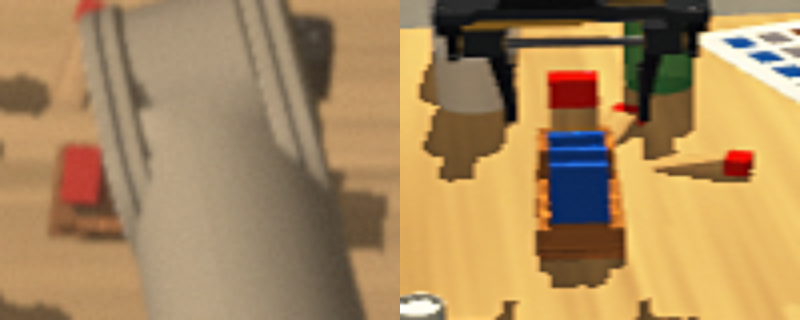

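Side view: the fingers, at crop (510,100) and (645,100), straddle the spacer row (580,150). The wedge is clear. Descending.

```bash
python3 -m jog '[[0.001,0.04,-0.004,0,-1,0],[0,0.03,0,0,0,0],[0,0.009,0,0,0,0],[0,0,0,0,0,0]]'; python3 -m jog '[[0,0,0,0,0,0],[0,0,0,0,0,0],[0,0,0,0,0,0],[0,0,0,0,0,0],[0,0,0,0,0,0],[0,0,0,0,0,0],[0,0,0,0,0,0],[0,0,0,0,0,0]]' -0.5 20; python3 -c "
from h import go
go((.499,.1265,.054),-5.3)"
```

```text
time: 2.95
ee_pos: [0.5095, 0.1312, 0.0679]
eef_rot: [0.467, -0.519, 0.525, -0.486]
ft_force: [-0.4, -0.1, 0.3]
width: 0.0869
time: 3.62
ee_pos: [0.5149, 0.1337, 0.0785]
eef_rot: [0.463, -0.518, 0.526, -0.49]
ft_force: [-0.2, -0.3, 0.1]
width: 0.0446
shift mm [  9.1  23.7 -16. ] turn [-1.99  0.11 -1.18] | TCP [0.5149 0.1337 0.0785] F [-0.2 -0.3  0.1] w 0.0446 t 3.6167
tool axes x [-0.09 -1.   -0.02] z [ 1.   -0.09  0.03]
```

```bash
python3 -m jog '[[0,0,0,0,0,0],[0,0,0,0,0,0]]'; python3 -m jog '[[0,0,0,0,0,0],[0,0,0,0,0,0]]';  python3 -c "
from h import *
from bench import r
o=[]
for n,(a,b,d,e) in(('top',(225,165,325,245)),('side',(250,120,350,200))):
    c=r.camera(n); o.append(cv2.resize(c['image'][b:e,a:d,::-1],(400,320)))
    W=cloud(c); H=hsv(c); m=(abs(H[...,0]-115.)<12)&(H[...,1]>120)&(abs(W[...,1]-.13)<.08)&(W[...,2]>.03); 
    print(n,[(c0,s,P.mean(0).round(4),np.nanmax(P[:,2]).round(3)) for c0,s,P in comps(m,W)])
cv2.imwrite('pics/a2.png',np.hstack(o))"
```

```text
time: 3.78
ee_pos: [0.5148, 0.1337, 0.0784]
eef_rot: [0.463, -0.518, 0.526, -0.49]
ft_force: [0.6, -1.0, 0.4]
width: 0.045
time: 3.95
ee_pos: [0.5149, 0.1337, 0.0784]
eef_rot: [0.463, -0.518, 0.526, -0.49]
ft_force: [-0.9, 0.4, 1.6]
width: 0.045
top []
side [(array([326.2, 147.8]), np.int32(16), array([0.5916, 0.0894, 0.1704]), np.float64(0.185)), (array([283.8, 158.4]), np.int32(19), array([0.4724, 0.1146, 0.1345]), np.float64(0.156)), (array([296.4, 174.8]), np.int32(417), array([0.509 , 0.1346, 0.0699]), np.float64(0.135))]
```

View pics/a2.png

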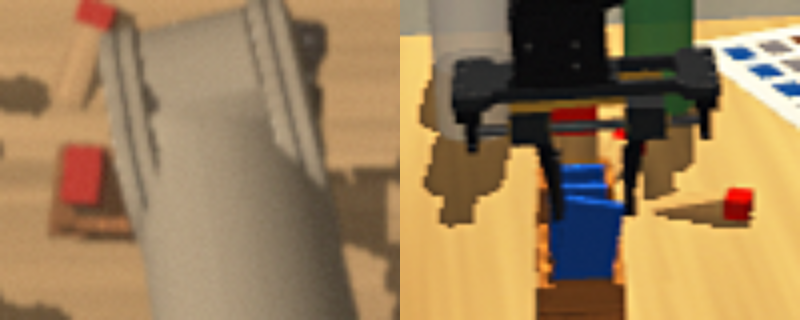

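The side view shows the spacer gripped but leaning: the tool had drifted to +x and up. I release, recentre with small rows and regrip.

```bash
python3 -m jog '[[0,0,0,0,0,0],[0,0,0,0,0,0],[0,0,0,0,0,0],[0,0,0,0,0,0],[0,0,0,0,0,0],[0,0,0,0,0,0]]' 1; python3 -m jog '[[0.004,0,-0.008,-1,0,-0.6],[0.004,0,-0.008,-1,0,-0.6]]';python3 -m jog '[[0,0,0,0,0,0],[0,0,0,0,0,0]]'; python3 -c "
from h import *
from bench import r
go((.499,.1265,.054),-5.3)
c=r.camera('side');cv2.imwrite('pics/a3.png',cv2.resize(c['image'][120:200,250:350,::-1],(600,480)))"
```

```text
time: 4.55
ee_pos: [0.5148, 0.1335, 0.0781]
eef_rot: [0.463, -0.518, 0.526, -0.49]
ft_force: [-0.0, -0.5, -0.5]
width: 0.0773
time: 4.72
ee_pos: [0.4977, 0.1267, 0.0776]
eef_rot: [0.478, -0.522, 0.522, -0.476]
ft_force: [0.3, 0.1, 0.2]
width: 0.0848
time: 4.88
ee_pos: [0.4961, 0.1261, 0.0775]
eef_rot: [-0.479, 0.523, -0.522, 0.475]
ft_force: [-0.3, 0.3, -0.5]
width: 0.0868
shift mm [-0.7 23.4  2.9] turn [0.27 0.1  0.21] | TCP [0.4961 0.1261 0.0775] F [-0.3  0.3 -0.5] w 0.0868 t 4.8833
tool axes x [-0.09 -1.    0.  ] z [ 1.   -0.09 -0.  ]
```

View pics/a3.png

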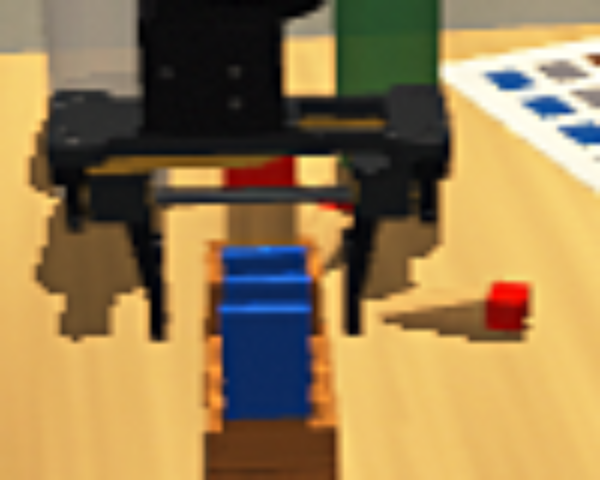

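The spacer fell back upright in its slot. The fingers centre on crop column 255 and the spacer on 266, so I shift about +5 mm in x.

```bash
python3 -m jog '[[0,0.008,0.004,0.2,0,0.2],[0,0.008,0.001,0,0,0],[0,0.006,0,0,0,0],[0,0,0,0,0,0]]'; python3 -c "
from h import go
go((.501,.1265,.054),-5.3)"
```

```text
time: 5.27
ee_pos: [0.502, 0.1258, 0.0532]
eef_rot: [-0.477, 0.522, -0.522, 0.477]
ft_force: [-1.9, -0.5, -0.5]
width: 0.087
shift mm [-0.6 -0.8 -1. ] turn [-0.01  0.1  -0.05] | TCP [0.502  0.1258 0.0532] F [-1.9 -0.5 -0.5] w 0.087 t 5.2667
tool axes x [-0.09 -1.   -0.  ] z [ 1.   -0.09  0.  ]
```

```bash
python3 -m jog '[[0,0,0,0,0,0],[0,0,0,0,0,0],[0,0,0,0,0,0],[0,0,0,0,0,0],[0,0,0,0,0,0],[0,0,0,0,0,0]]' -0.5 20; python3 -m jog '[[0,0,0,0,0,0],[0,0,0,0,0,0],[0,0,0,0,0,0]]' ;python3 -c "
from h import go
go((.501,.1265,.054),-5.3)"
```

```text
time: 5.77
ee_pos: [0.5018, 0.1255, 0.0526]
eef_rot: [-0.477, 0.522, -0.522, 0.477]
ft_force: [-0.9, 0.4, 0.6]
width: 0.0547
time: 6.02
ee_pos: [0.502, 0.1257, 0.053]
eef_rot: [-0.477, 0.522, -0.522, 0.477]
ft_force: [0.6, 0.5, -0.1]
width: 0.0439
shift mm [-0.7 -1.  -1. ] turn [ 0.01  0.1  -0.03] | TCP [0.502  0.1257 0.053 ] F [ 0.6  0.5 -0.1] w 0.0439 t 6.0167
tool axes x [-0.09 -1.   -0.  ] z [ 1.   -0.09 -0.  ]
```

```bash
python3 -m jog '[[0,-0.01,0,0,0,0],[0,-0.01,0,0,0,0],[0,-0.01,0,0,0,0],[0,-0.02,0,0,0,0],[0,-0.02,0,0,0,0],[0,-0.02,0,0,0,0],[0,-0.02,0,0,0,0],[0,0,0,0,0,0]]' - 25; python3 -c "
from h import go
go((.526,-.2227,.165),6.6)"
```

```text
time: 6.68
ee_pos: [0.5018, 0.125, 0.1744]
eef_rot: [0.476, -0.522, 0.523, -0.477]
ft_force: [1.2, 1.4, -0.2]
width: 0.044
shift mm [344.    9.1  56. ] turn [ -0.08 -11.86  -0.05] | TCP [0.5018 0.125  0.1744] F [ 1.2  1.4 -0.2] w 0.044 t 6.6833
tool axes x [-0.09 -1.   -0.  ] z [ 1.   -0.09  0.  ]
```

```bash
python3 -m jog '[[0.03,0,0.005,0,0,0],[0.03,0,0.005,0,0,0],[0.03,0,0.005,0,0,0],[0.03,0,0.005,0,0,0],[0.03,0,0.005,0,0,0],[0.03,0,0.005,0,0,0],[0.03,0,0.005,0,0,0],[0.03,0,0.005,0,0,0],[0.03,0,0.005,0,0,0],[0.03,0,0.005,0,0,0],[0.015,0,0,0,0,0],[0,0,0,0,0,0]]'; python3 -m jog '[[0,0,0,0,-4,0],[0,0,0,0,-4,0],[0,0,0,0,-3.8,0],[0,0,0,0,0,0]]';python3 -c "
from h import go
go((.526,-.2227,.165),6.6)"
```

```text
time: 7.68
ee_pos: [0.5241, -0.2053, 0.1832]
eef_rot: [0.474, -0.519, 0.522, -0.483]
ft_force: [-0.7, -0.5, -0.3]
width: 0.044
time: 8.02
ee_pos: [0.5234, -0.2049, 0.1846]
eef_rot: [-0.526, 0.465, -0.469, 0.535]
ft_force: [-0.3, 0.4, -0.9]
width: 0.044
shift mm [18.1 19.5  0. ] turn [-0.78  0.65 -0.28] | TCP [ 0.5234 -0.2049  0.1846] F [-0.3  0.4 -0.9] w 0.044 t 8.0167
tool axes x [ 0.13 -0.99 -0.  ] z [0.99 0.13 0.01]
```

```bash
python3 -m jog '[[0.009,0.01,0,-0.8,0.6,-0.3],[0.009,0.01,0,0,0,0],[0,0.01,0,0,0,0],[0,0,0,0,0,0]]';python3 -c "
from h import *
from bench import r
go((.526,-.2227,.057),6.6)
c=r.camera('side');cv2.imwrite('pics/b1.png',cv2.resize(c['image'][190:300,260:390,::-1],None,fx=5,fy=5))
W=cloud(c);H=hsv(c);np.savez('b.npz',**c)
m=(abs(H[...,0]-115.)<12)&(H[...,1]>120)&(abs(W[...,1]+.22)<.03)&(W[...,2]>.08)&(W[...,2]<.18)
P=W[m];print(len(P),np.percentile(P,[5,50,95],axis=0).round(4))
for z0 in(.11,.12,.13,.14):
  q=P[abs(P[:,2]-z0)<.006]; print(z0,mid(q[:,0]),np.median(q[:,1]))
G=W[(abs(H[...,0]-65.)<20)&(H[...,1]>90)&(abs(W[...,1]+.25)<.04)&(W[...,2]>.03)];print('glass x',mid(G[:,0]),G[:,1].mean())
"
```

```text
time: 8.35
ee_pos: [0.5268, -0.2203, 0.1541]
eef_rot: [-0.527, 0.471, -0.471, 0.528]
ft_force: [0.2, 0.4, -0.9]
width: 0.044
shift mm [ 2.4 97.1 -1.2] turn [-0.11 -0.13 -0.08] | TCP [ 0.5268 -0.2203  0.1541] F [ 0.2  0.4 -0.9] w 0.044 t 8.35
tool axes x [ 0.11 -0.99 -0.  ] z [0.99 0.11 0.  ]
514 [[ 0.5057 -0.2285  0.114 ]
 [ 0.526  -0.2247  0.1477]
 [ 0.5451 -0.2213  0.1771]]
0.11 (np.float64(0.5253076574644593), np.float64(0.039361241970787275)) -0.22418310545608505
0.12 (np.float64(0.5253194739064904), np.float64(0.039126320082470634)) -0.2242531869077257
0.13 (np.float64(0.5254163480571379), np.float64(0.03930772050074094)) -0.22439522259175848
0.14 (np.float64(0.5251895353469578), np.float64(0.038754247497554295)) -0.2246802093164735
glass x (np.float64(0.5265240518450376), np.float64(0.03238453378168382)) -0.24922742069165302
```

View pics/b1.png

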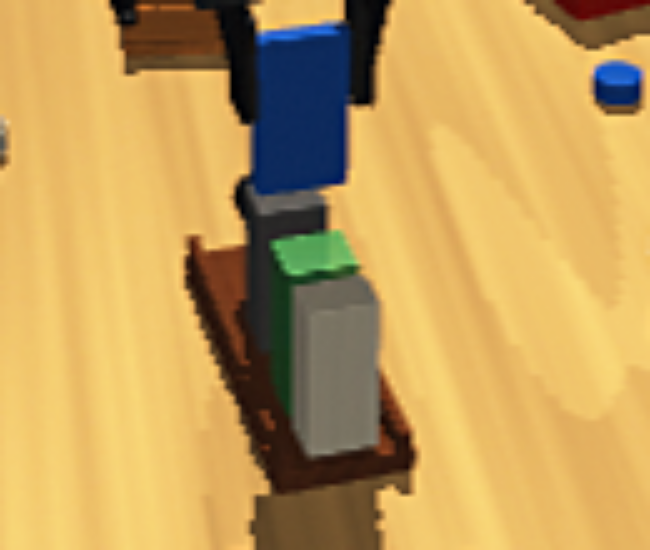

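```bash
python3 -c "
from h import *
a=np.radians(96.5);X=np.array([np.cos(a),np.sin(a)]);Y=np.array([-X[1],X[0]])
for f in('b','side0','top0'):
  c=np.load(f+'.npz');W=cloud(c);H=hsv(c);z=W[...,2]
  u=W[...,:2]@X-np.array([.5255,-.2183])@X; l=W[...,:2]@Y-np.array([.5255,-.2183])@Y
  for nm,k in(('glass',H[...,1]>90),('post',(H[...,1]<70)&(H[...,2]>100)),('jaw',(H[...,1]<80)&(H[...,2]<=100))):
    R={'glass':(-.06,0),'post':(-.1,-.035),'jaw':(-.02,.06)}[nm]
    m=k&(u>R[0])&(u<R[1])&(abs(l)<.03)&(z>.03)&(z<.096)
    t=m&(z>.088)
    print(f,nm,'top u',np.percentile(u[t]*1e3,[1,5,50,95,99]).round(1),'top lat',np.round(np.array(mid(l[t]))*1e3,1),'front u',np.percentile(u[m&(z<.082)]*1e3,[5,25,50]).round(1),t.sum(),(m&(z<.082)).sum())
"
```

```text
b glass top u [-51.7 -46.  -32.2 -17.4 -13.9] top lat [ 0.2 33.2] front u [-42.2 -39.9 -31.3] 136 62
b post top u [-77.1 -75.8 -65.8 -54.1 -52.1] top lat [ 1.4 28.8] front u [-76.8 -75.4 -74.5] 97 289
b jaw top u [ 2.9  3.3  9.8 27.9 32.2] top lat [ 2.2 29.6] front u [4.7 6.2 8.1] 46 87
side0 glass top u [-47.6 -46.1 -32.2 -17.7 -14.9] top lat [ 0.1 33. ] front u [-42.6 -40.7 -32.7] 135 61
side0 post top u [-76.9 -75.6 -65.9 -53.1 -51.4] top lat [ 0.1 31.1] front u [-76.9 -75.5 -74.4] 115 288
side0 jaw top u [ 2.8  4.6 16.7 30.4 34.5] top lat [ 2.2 28.8] front u [4.1 5.4 7.8] 91 87
top0 glass top u [-40.9 -39.6 -26.6 -15.  -14.6] top lat [ 2.5 33.1] front u [-36.9 -20.5 -13.9] 99 55
top0 post top u [-72.  -70.4 -59.9 -50.  -49.3] top lat [ 1.7 31.6] front u [-50.6 -50.4 -50.1] 84 3
top0 jaw top u [ 8.8 10.1 22.2 35.3 36.6] top lat [ 2.  31.1] front u [36.  36.2 36.6] 107 22
```

Side depth, relative to the spacer centre: glass face at −15 mm and jaw face at +4.5 mm, so the gap is 19.5. Shift −5.2 mm and lower. Free total is about 26 mm, so one spacer should be enough, with the wedge tip about 44 mm above the floor.

```bash
python3 -m jog '[[0.0055,0,-0.001,0,0,0],[0,0,0,0,0,0]]';python3 -m jog '[[0,0.015,0,0,0,0],[0,0.015,0,0,0,0],[0,0.015,0,0,0,0],[0,0,0,0,0,0]]';python3 -c "
from h import *
go((.5267,-.2256,.057),6.6)"
```

```text
time: 8.57
ee_pos: [0.5265, -0.2261, 0.1552]
eef_rot: [-0.526, 0.471, -0.471, 0.528]
ft_force: [0.1, -0.5, 0.0]
width: 0.0438
time: 8.9
ee_pos: [0.5283, -0.2266, 0.1116]
eef_rot: [-0.525, 0.47, -0.473, 0.529]
ft_force: [-0.4, 0.2, -0.2]
width: 0.0439
shift mm [-1.1 54.6 -1.9] turn [-0.46 -0.22 -0.02] | TCP [ 0.5283 -0.2266  0.1116] F [-0.4  0.2 -0.2] w 0.0439 t 8.9
tool axes x [ 0.11 -0.99 -0.  ] z [0.99 0.11 0.01]
```

```bash
python3 -m jog '[[-0.001,0.013,-0.002,-0.4,-0.2,0],[0,0.013,-0.001,0,0,0],[0,0.013,-0.001,0,0,0],[0,0,0,0,0,0]]';python3 -c "
from h import *
go((.5267,-.2256,.057),6.6)"
```

```text
time: 9.23
ee_pos: [0.5251, -0.2261, 0.0717]
eef_rot: [-0.527, 0.47, -0.471, 0.529]
ft_force: [-0.3, 1.0, -0.9]
width: 0.0439
shift mm [-0.3 14.7  1.6] turn [-0.18  0.    0.02] | TCP [ 0.5251 -0.2261  0.0717] F [-0.3  1.  -0.9] w 0.0439 t 9.2333
tool axes x [ 0.11 -0.99  0.  ] z [0.99 0.11 0.  ]
```

Bottom at 27 mm, just above the rail tops. Correct laterally and lower slowly.

```bash
python3 -m jog '[[0,0.003,0.002,0,0,0],[0,0.004,0,0,0,0],[0,0.003,0,0,0,0],[0,0,0,0,0,0]]';python3 -m jog '[[0,0.003,0,0,0,0],[0,0.002,0,0,0,0],[0,0,0,0,0,0]]';python3 -c "
from h import *
go((.5267,-.2256,.057),6.6)"
```

```text
time: 9.57
ee_pos: [0.5281, -0.226, 0.0617]
eef_rot: [-0.527, 0.469, -0.472, 0.529]
ft_force: [0.2, 0.1, -1.0]
width: 0.044
time: 9.82
ee_pos: [0.5287, -0.2262, 0.057]
eef_rot: [-0.527, 0.469, -0.472, 0.529]
ft_force: [0.4, 0.3, 0.2]
width: 0.044
shift mm [-0.8 -0.  -1.9] turn [-0.32  0.01  0.08] | TCP [ 0.5287 -0.2262  0.057 ] F [0.4 0.3 0.2] w 0.044 t 9.8167
tool axes x [ 0.12 -0.99  0.  ] z [0.99 0.12 0.01]
```

```bash
python3 -m jog '[[0,0.001,-0.0015,0,0,0],[0,0.002,0,0,0,0],[0,0.0,0,0,0,0]]';python3 -m jog '[[0,0.0015,0,0,0,0],[0,0,0,0,0,0]]'
```

```text
time: 10.07
ee_pos: [0.5291, -0.2272, 0.0573]
eef_rot: [-0.526, 0.467, -0.473, 0.53]
ft_force: [0.3, 0.7, -1.3]
width: 0.0438
time: 10.23
ee_pos: [0.5296, -0.2277, 0.0568]
eef_rot: [-0.525, 0.467, -0.474, 0.53]
ft_force: [-0.1, 0.5, 0.1]
width: 0.0442
```

```bash
python3 -c "
from h import *
from bench import r
go((.5267,-.2256,.057),6.6)
c=r.camera('side');cv2.imwrite('pics/b2.png',cv2.resize(c['image'][190:300,260:390,::-1],None,fx=5,fy=5))"
```

```text
shift mm [-2.4 -0.2 -2.6] turn [-0.67 -0.01  0.16] | TCP [ 0.5296 -0.2277  0.0568] F [-0.1  0.5  0.1] w 0.0442 t 10.2333
tool axes x [ 0.11 -0.99  0.  ] z [0.99 0.11 0.01]
```

View pics/b2.png

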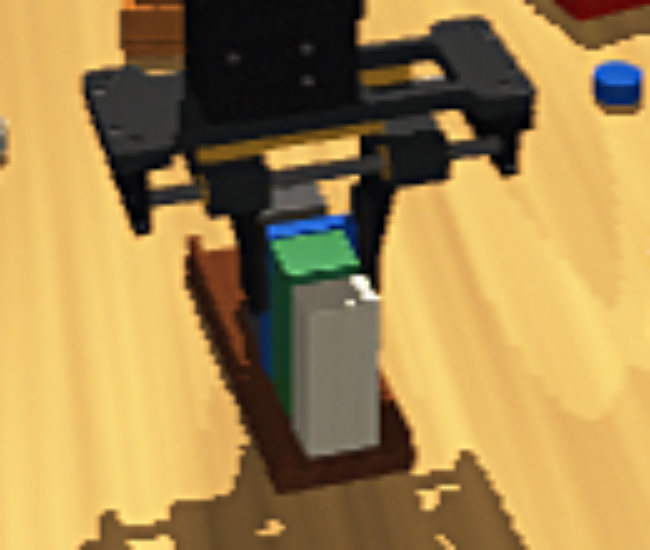

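The spacer stands in the gap behind the glass (blue at crop (310,228)), and further downward commands go nowhere, so it is on the floor. Release and rise.

```bash
python3 -m jog '[[0,0,0,0,0,0],[0,0,0,0,0,0],[0,0,0,0,0,0],[0,0,0,0,0,0],[0,0,0,0,0,0],[0,0,0,0,0,0],[0,0,0,0,0,0]]' 1; python3 -m jog '[[0,-0.015,0,0,0,0],[0,-0.02,0,0,0,0],[0,-0.02,0,0,0,0],[0,-0.03,0,0,0,0],[0,-0.03,0,0,0,0],[0,-0.03,0,0,0,0],[0,0,0,0,0,0]]';python3 -c "
from h import *
from bench import r
go((.5115,.252,.215),-5.3)
a=np.radians(96.5);X=np.array([np.cos(a),np.sin(a)]);Y=np.array([-X[1],X[0]])
c=r.camera('side');W=cloud(c);H=hsv(c);z=W[...,2]
cv2.imwrite('pics/b3.png',cv2.resize(c['image'][190:300,260:390,::-1],None,fx=4,fy=4))
u=W[...,:2]@X-np.array([.5255,-.2183])@X; l=W[...,:2]@Y-np.array([.5255,-.2183])@Y
for nm,k,R in(('glass',(abs(H[...,0]-65.)<20)&(H[...,1]>90),(-.06,0)),('spacer',(abs(H[...,0]-115.)<12)&(H[...,1]>120),(-.04,.04)),('jaw',(H[...,1]<80)&(H[...,2]<=100),(-.02,.06))):
  m=k&(u>R[0])&(u<R[1])&(abs(l)<.04)&(z>.085)&(z<.1)
  print(nm,m.sum(),'u',np.percentile(u[m]*1e3,[2,50,98]).round(1),'lat',np.round(np.array(mid(l[m]))*1e3,1),'z',np.median(z[m]))
"
```

```text
time: 10.87
ee_pos: [0.5292, -0.2273, 0.0558]
eef_rot: [-0.526, 0.467, -0.474, 0.53]
ft_force: [0.6, 0.3, -0.4]
width: 0.0819
time: 11.45
ee_pos: [0.5255, -0.2267, 0.2047]
eef_rot: [-0.527, 0.469, -0.472, 0.529]
ft_force: [1.1, -0.4, 1.1]
width: 0.0873
shift mm [-477.2  -10.6   40.8] turn [-0.27 11.86  0.04] | TCP [ 0.5255 -0.2267  0.2047] F [ 1.1 -0.4  1.1] w 0.0873 t 11.45
tool axes x [ 0.11 -0.99  0.  ] z [0.99 0.11 0.  ]
glass 134 u [-46.4 -32.7 -16.3] lat [ 0.9 31.6] z 0.09121464069079208
spacer 61 u [-15.1  -8.3   4.7] lat [-1.7 40.1] z 0.09088619060555281
jaw 87 u [ 3.7 18.9 32.8] lat [ 2.1 29.5] z 0.09114931261141611
```

One spacer stands upright, but only about 6 mm is left to the jaw for a 5 mm tip. The glass is still about 6 mm off the post, so I regrip the spacer and slide spacer and glass towards the post first.

```bash
python3 -m jog '[[0,0.025,0.001,0,0,0],[0,0.025,0,0,0,0],[0,0.025,0,0,0,0],[0,0.025,0,0,0,0],[0,0.02,0,0,0,0],[0,0.01,0,0,0,0],[0,0,0,0,0,0]]';python3 -c "
from h import *
go((.5285,-.2270,.059),6.6)"
```

```text
time: 12.08
ee_pos: [0.5253, -0.2255, 0.0641]
eef_rot: [-0.527, 0.47, -0.471, 0.529]
ft_force: [-0.4, -0.1, 0.0]
width: 0.0874
shift mm [1.9 5.1 3. ] turn [-0.16 -0.03 -0.02] | TCP [ 0.5253 -0.2255  0.0641] F [-0.4 -0.1  0. ] w 0.0874 t 12.0833
tool axes x [ 0.11 -0.99 -0.  ] z [0.99 0.11 0.  ]
```

```bash
python3 -m jog '[[0.002,0.004,0.002,0,0,0],[0,0,0,0,0,0]]'; python3 -m jog '[[0,0,0,0,0,0],[0,0,0,0,0,0],[0,0,0,0,0,0],[0,0,0,0,0,0],[0,0,0,0,0,0],[0,0,0,0,0,0],[0,0,0,0,0,0],[0,0,0,0,0,0],[0,0,0,0,0,0]]' -0.5 25;  python3 -m jog '[[0,-0.002,0,0,0,0],[0,0,0,0,0,0]]'; python3 -c "
from h import *
go((.5277,-.2325,.06),6.6)"
```

```text
time: 12.25
ee_pos: [0.5273, -0.2274, 0.0598]
eef_rot: [-0.527, 0.47, -0.471, 0.528]
ft_force: [-0.3, 0.2, 0.0]
width: 0.0872
time: 13.0
ee_pos: [0.5303, -0.2284, 0.0645]
eef_rot: [-0.526, 0.468, -0.473, 0.53]
ft_force: [0.3, 0.3, -1.4]
width: 0.044
time: 13.17
ee_pos: [0.5301, -0.2284, 0.0664]
eef_rot: [-0.526, 0.468, -0.473, 0.53]
ft_force: [0.9, -0.3, -0.6]
width: 0.0439
shift mm [ 3.8  6.4 -2.9] turn [-0.48 -0.03  0.08] | TCP [ 0.5301 -0.2284  0.0664] F [ 0.9 -0.3 -0.6] w 0.0439 t 13.1667
tool axes x [ 0.11 -0.99  0.  ] z [0.99 0.11 0.01]
```

```bash
python3 -m jog '[[0.002,0,-0.001,0,0,0],[0.002,0,0,0,0,0],[0.002,0,0,0,0,0],[0.002,0,0,0,0,0],[0,0,0,0,0,0]]'; python3 -m jog '[[0.0015,0,0,0,0,0],[0.0015,0.001,0,0,0,0],[0,0,0,0,0,0]]'; python3 -c "
from h import *
go((.5277,-.2345,.06),6.6)"
```

```text
time: 13.58
ee_pos: [0.53, -0.2355, 0.0662]
eef_rot: [-0.526, 0.469, -0.472, 0.53]
ft_force: [-0.9, 2.0, -0.1]
width: 0.0433
time: 13.83
ee_pos: [0.5304, -0.2352, 0.0648]
eef_rot: [-0.525, 0.47, -0.469, 0.532]
ft_force: [-0.8, 0.0, -1.2]
width: 0.0439
shift mm [-0.9  4.8 -2.6] turn [-0.37  0.18 -0.36] | TCP [ 0.5304 -0.2352  0.0648] F [-0.8  0.  -1.2] w 0.0439 t 13.8333
tool axes x [ 0.12 -0.99 -0.01] z [0.99 0.12 0.01]
```

The row stopped against the post after 7 mm. Release and rise.

```bash
python3 -m jog '[[0,0,0,0,0,0],[0,0,0,0,0,0],[0,0,0,0,0,0],[0,0,0,0,0,0],[0,0,0,0,0,0],[0,0,0,0,0,0],[0,0,0,0,0,0]]' 1; python3 -m jog '[[0,-0.015,0,0,0,0],[0,-0.02,0,0,0,0],[0,-0.02,0,0,0,0],[0,-0.03,0,0,0,0],[0,-0.03,0,0,0,0],[0,-0.03,0,0,0,0],[0,0,0,0,0,0]]';python3 -c "
from h import *
from bench import r
go((.513,.253,.215),-5.3)
a=np.radians(96.5);X=np.array([np.cos(a),np.sin(a)]);Y=np.array([-X[1],X[0]])
c=r.camera('side');W=cloud(c);H=hsv(c);z=W[...,2]
cv2.imwrite('pics/b4.png',cv2.resize(c['image'][190:300,260:390,::-1],None,fx=5,fy=5))
u=W[...,:2]@X-np.array([.5255,-.2183])@X; l=W[...,:2]@Y-np.array([.5255,-.2183])@Y
for nm,k,R in(('glass',(abs(H[...,0]-65.)<20)&(H[...,1]>90),(-.06,0)),('spacer',(abs(H[...,0]-115.)<12)&(H[...,1]>120),(-.04,.04)),('jaw',(H[...,1]<80)&(H[...,2]<=100),(-.02,.06))):
  m=k&(u>R[0])&(u<R[1])&(abs(l)<.04)&(z>.085)&(z<.1)
  print(nm,m.sum(),'u',np.percentile(u[m]*1e3,[2,50,98]).round(1),'lat',np.round(np.array(mid(l[m]))*1e3,1),'z',np.median(z[m]))
"
```

```text
time: 14.42
ee_pos: [0.5304, -0.2379, 0.0653]
eef_rot: [-0.526, 0.469, -0.471, 0.531]
ft_force: [0.7, 0.2, -0.7]
width: 0.0815
time: 15.0
ee_pos: [0.5274, -0.2384, 0.2146]
eef_rot: [-0.527, 0.471, -0.47, 0.529]
ft_force: [0.4, -0.5, -0.2]
width: 0.0872
shift mm [-489.8    1.4   42.1] turn [-0.1  11.89 -0.21] | TCP [ 0.5274 -0.2384  0.2146] F [ 0.4 -0.5 -0.2] w 0.0872 t 15.0
tool axes x [ 0.11 -0.99 -0.  ] z [0.99 0.11 0.  ]
glass 118 u [-50.4 -36.5 -21.3] lat [ 1.  32.1] z 0.09132481952265584
spacer 48 u [-21.1 -15.1  -9.9] lat [-0.6 38.9] z 0.09115369072315135
jaw 105 u [ 3.7 15.7 32.3] lat [ 2.1 29.6] z 0.09097446856002278
```

View pics/b4.png

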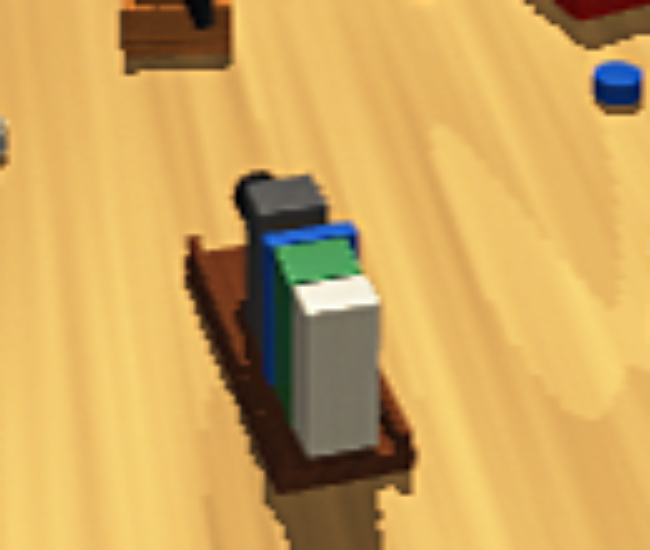

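The row is snug (post, glass and spacer all upright), with a gap of about 13.5 mm to the jaw. Now the wedge.

```bash
python3 -m jog '[[-0.041,0,0.0035,0,0,0],[-0.041,0,0.0035,0,0,0],[-0.041,0,0.0035,0,0,0],[-0.041,0,0.0035,0,0,0],[-0.041,0,0.0035,0,0,0],[-0.041,0,0.0035,0,0,0],[-0.041,0,0.0035,0,0,0],[-0.041,0,0.0035,0,0,0],[-0.041,0,0.0035,0,0,0],[-0.041,0,0.0035,0,0,0],[-0.04,0,0.0035,0,0,0],[0,0,0,0,0,0]]'; python3 -m jog '[[0,0,0,0,4,0],[0,0,0,0,4,0],[0,0,0,0,3.9,0],[0,0,0,0,0,0]]'; python3 -c "
from h import *
go((.513,.253,.15),-5.3)"
```

```text
time: 16.05
ee_pos: [0.5079, 0.2217, 0.2025]
eef_rot: [0.528, -0.475, 0.47, -0.524]
ft_force: [-0.8, 1.2, -1.0]
width: 0.0868
time: 16.38
ee_pos: [0.5049, 0.2252, 0.1972]
eef_rot: [-0.479, 0.528, -0.521, 0.469]
ft_force: [0.6, 0.9, -0.0]
width: 0.087
shift mm [-28.7  47.    6. ] turn [ 0.89 -0.48  0.23] | TCP [0.5049 0.2252 0.1972] F [ 0.6  0.9 -0. ] w 0.087 t 16.3833
tool axes x [-0.1  -0.99  0.  ] z [ 0.99 -0.1  -0.02]
```

```bash
python3 -m jog '[[-0.015,0,0.003,0.9,-0.4,0.2],[-0.014,0,0.003,0,0,0],[0,0.02,0,0,0,0],[0,0.02,0,0,0,0],[0,0,0,0,0,0]]'; python3 -c "
from h import *
from bench import r
go((.513,.253,.087),-5.3)
c=r.camera('side');cv2.imwrite('pics/c1.png',cv2.resize(c['image'][100:190,250:350,::-1],None,fx=5,fy=5))
W=cloud(c);H=hsv(c)
m=((H[...,0]<6)|(H[...,0]>174))&(H[...,1]>170)&(abs(W[...,1]-.25)<.04)&(W[...,2]>.08)
P=W[m];print(len(P),'x',mid(P[:,0]),'y',np.percentile(P[:,1],[2,20,50,98]),'z',mid(P[:,2]))
"
```

```text
time: 16.8
ee_pos: [0.5148, 0.2589, 0.1547]
eef_rot: [0.478, -0.52, 0.52, -0.48]
ft_force: [-0.8, -0.9, -0.4]
width: 0.0868
shift mm [ 6.1 67.6 -1.4] turn [-0.11  0.6  -0.08] | TCP [0.5148 0.2589 0.1547] F [-0.8 -0.9 -0.4] w 0.0868 t 16.8
tool axes x [-0.08 -1.   -0.  ] z [ 1.   -0.08  0.  ]
134 x (np.float64(0.5106511119351994), np.float64(0.03385982650927716)) y [0.23842864 0.24182204 0.24512446 0.26569115] z (np.float64(0.10790868134857842), np.float64(0.030648185737496128))
```

View pics/c1.png

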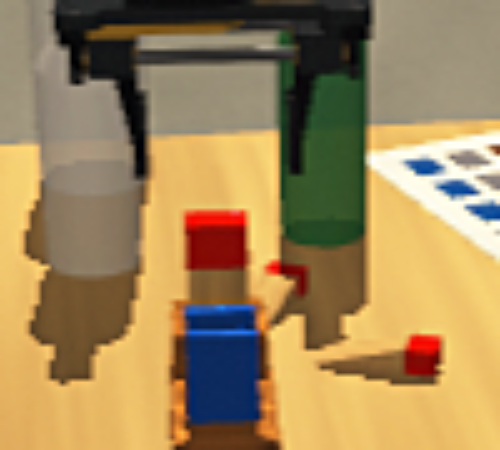

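Side view: the fingers, at crop (140,170) and (297,170), straddle the red grip (217,240). The grip centre is about (0.512, 0.2525) in tool coordinates.

```bash
python3 -m jog '[[0.006,0.015,-0.002,0,0.6,0],[0,0.015,-0.001,0,0,0],[0,0.015,-0.001,0,0,0],[0,0.012,0,0,0,0],[0,0,0,0,0,0]]'; python3 -c "
from h import *
go((.512,.2525,.087),-5.3)"
```

```text
time: 17.27
ee_pos: [0.5142, 0.2574, 0.1027]
eef_rot: [0.474, -0.521, 0.522, -0.481]
ft_force: [-0.3, 0.7, 0.1]
width: 0.0871
shift mm [ 5.1 15.7 -1.9] turn [-0.47  0.3  -0.39] | TCP [0.5142 0.2574 0.1027] F [-0.3  0.7  0.1] w 0.0871 t 17.2667
tool axes x [-0.09 -1.   -0.01] z [ 1.   -0.09  0.01]
```

```bash
python3 -m jog '[[0.004,0.008,-0.003,-0.4,0.3,-0.4],[0.002,0.007,-0.001,0,0,0],[0,0.001,0,0,0,0],[0,0,0,0,0,0]]'; python3 -c "
from h import *
go((.512,.2525,.087),-5.3)"
```

```text
time: 17.6
ee_pos: [0.5109, 0.2524, 0.0879]
eef_rot: [0.476, -0.522, 0.523, -0.477]
ft_force: [-0.2, -0.3, 0.6]
width: 0.0875
shift mm [-0.2  0.9  1.1] turn [-0.16  0.02 -0.05] | TCP [0.5109 0.2524 0.0879] F [-0.2 -0.3  0.6] w 0.0875 t 17.6
tool axes x [-0.09 -1.   -0.  ] z [ 1.   -0.09  0.  ]
```

```bash
python3 -m jog '[[0,0,0.001,0,0,0],[0,0,0,0,0,0],[0,0,0,0,0,0],[0,0,0,0,0,0],[0,0,0,0,0,0],[0,0,0,0,0,0],[0,0,0,0,0,0],[0,0,0,0,0,0],[0,0,0,0,0,0]]' -0.6 15;python3 -m jog '[[0,0,0,0,0,0],[0,0,0,0,0,0]]' - 50; python3 -c "
from h import *
go((.512,.2525,.087),-5.3)"
```

```text
time: 18.35
ee_pos: [0.5132, 0.2529, 0.09]
eef_rot: [0.474, -0.522, 0.523, -0.478]
ft_force: [0.1, -0.0, 0.4]
width: 0.0404
time: 18.52
ee_pos: [0.5132, 0.2529, 0.09]
eef_rot: [0.474, -0.522, 0.523, -0.479]
ft_force: [0.5, 0.8, 0.3]
width: 0.0396
shift mm [ 0.5  3.  -1.2] turn [-0.31  0.02 -0.18] | TCP [0.5132 0.2529 0.09  ] F [0.5 0.8 0.3] w 0.0396 t 18.5167
tool axes x [-0.09 -1.   -0.  ] z [ 1.   -0.09  0.01]
```

```bash
python3 -m jog '[[0,-0.01,0,0,0,0],[0,-0.01,0,0,0,0],[0,-0.01,0,0,0,0],[0,-0.015,0,0,0,0],[0,-0.015,0,0,0,0],[0,-0.015,0,0,0,0],[0,-0.02,0,0,0,0],[0,-0.02,0,0,0,0],[0,-0.02,0,0,0,0],[0,0,0,0,0,0]]'; python3 -c "
from h import *
go((.5275,-.231,.22),6.6)"
```

```text
time: 19.35
ee_pos: [0.512, 0.2517, 0.2399]
eef_rot: [0.473, -0.522, 0.524, -0.479]
ft_force: [0.9, -0.5, -0.4]
width: 0.0394
shift mm [479.3  18.2  60.1] turn [ -0.44 -11.93  -0.21] | TCP [0.512  0.2517 0.2399] F [ 0.9 -0.5 -0.4] w 0.0394 t 19.35
tool axes x [-0.09 -1.   -0.  ] z [ 1.   -0.09  0.01]
```

```bash
python3 -m jog '[[0.04,0,0.005,0,0,0],[0.04,0,0.005,0,0,0],[0.04,0,0.005,0,0,0],[0.04,0,0.005,0,0,0],[0.04,0,0.005,0,0,0],[0.04,0,0.005,0,0,0],[0.04,0,0.005,0,0,0],[0.04,0,0.005,0,0,0],[0.04,0,0.005,0,0,0],[0.04,0,0.005,0,0,0],[0.04,0,0.005,0,0,0],[0,0,0,0,0,0]]'; python3 -m jog '[[0,0,0,0,-4,0],[0,0,0,0,-4,0],[0,0,0,0,-3.9,0],[0,0,0,0,0,0]]';python3 -c "
from h import go
go((.5275,-.231,.20),6.6)"
```

```text
time: 20.35
ee_pos: [0.5254, -0.2044, 0.2458]
eef_rot: [0.471, -0.518, 0.523, -0.486]
ft_force: [-0.1, -0.5, -0.9]
width: 0.04
time: 20.68
ee_pos: [0.5235, -0.2096, 0.2474]
eef_rot: [-0.523, 0.465, -0.472, 0.537]
ft_force: [-0.2, -0.1, -1.4]
width: 0.0397
shift mm [22.  47.3  0.3] turn [-1.23  0.46 -0.37] | TCP [ 0.5235 -0.2096  0.2474] F [-0.2 -0.1 -1.4] w 0.0397 t 20.6833
tool axes x [ 0.12 -0.99 -0.01] z [0.99 0.12 0.02]
```

```bash
python3 -m jog '[[0.011,0.012,0,-1.2,0.4,-0.4],[0.011,0.012,0,0,0,0],[0,0.012,0,0,0,0],[0,0.008,0,0,0,0],[0,0,0,0,0,0]]';cat > w.py <<'E'
from h import *
from bench import r
go((.5275,-.231,.18),6.6)
a=np.radians(96.5);X=np.array([np.cos(a),np.sin(a)]);Y=np.array([-X[1],X[0]])
c=r.camera('side');W=cloud(c);H=hsv(c);z=W[...,2]
u=(W[...,:2]-[.5255,-.2183])@X; l=(W[...,:2]-[.5255,-.2183])@Y
red=((H[...,0]<6)|(H[...,0]>174))&(H[...,1]>170)&(abs(u)<.06)&(abs(l)<.04)&(z>.1)
print('red',red.sum(),'u',np.percentile(u[red]*1e3,[5,25,50]).round(1),'lat',np.round(np.array(mid(l[red]))*1e3,1),'z',mid(z[red]))
wood=(H[...,0]>8)&(H[...,0]<25)&(abs(u)<.04)&(abs(l)<.025)&(z>.098)
for z0 in np.arange(.1,.22,.01):
    q=wood&(abs(z-z0)<.005)
    if q.sum()>5: print('wood z',z0.round(3),'u med',(np.median(u[q])*1e3).round(1),q.sum(),'lat',np.round(np.array(mid(l[q]))*1e3,1))
E
python3 w.py
```

```text
time: 21.1
ee_pos: [0.5269, -0.2305, 0.2033]
eef_rot: [-0.525, 0.472, -0.473, 0.527]
ft_force: [-0.2, -0.3, -1.4]
width: 0.0398
shift mm [ 0.5 23.3  0.4] turn [-0.17 -0.4  -0.01] | TCP [ 0.5269 -0.2305  0.2033] F [-0.2 -0.3 -1.4] w 0.0398 t 21.1
tool axes x [ 0.11 -0.99 -0.  ] z [0.99 0.11 0.  ]
red 305 u [-23.3 -21.8 -20.7] lat [ 1.5 39.6] z (np.float64(0.22268076986746677), np.float64(0.02988823756046452))
wood z 0.12 u med 1.8 21 lat [ 1.  37.5]
wood z 0.13 u med -0.6 59 lat [ 1.8 38.8]
wood z 0.14 u med -3.4 56 lat [ 1.7 38. ]
wood z 0.15 u med -6.2 65 lat [ 1.6 39.3]
wood z 0.16 u med -8.9 58 lat [ 1.3 39.2]
wood z 0.17 u med -11.7 68 lat [ 0.7 39.6]
wood z 0.18 u med -13.9 75 lat [ 1.3 38.9]
wood z 0.19 u med -16.9 63 lat [ 0.6 39. ]
wood z 0.2 u med -19.5 63 lat [ 0.4 38.4]
wood z 0.21 u med -21.8 13 lat [ 1.  40.7]
```

```bash
python3 -m jog '[[0.0045,0,0,-0.2,-0.4,-0.7],[0,0.01,0,0,0,0],[0,0.008,0,0,0,0],[0,0,0,0,0,0]]';python3 w.py
```

```text
time: 21.48
ee_pos: [0.5288, -0.234, 0.1863]
eef_rot: [0.531, -0.466, 0.474, -0.526]
ft_force: [-0.3, 0.3, -1.9]
width: 0.0396
shift mm [-3.2  6.2 -1. ] turn [-0.15  0.13  0.76] | TCP [ 0.5288 -0.234   0.1863] F [-0.3  0.3 -1.9] w 0.0396 t 21.4833
tool axes x [ 0.12 -0.99  0.01] z [0.99 0.12 0.  ]
red 307 u [-27.  -25.6 -24.2] lat [-0.7 38.6] z (np.float64(0.20939633580954298), np.float64(0.037549338777991825))
wood z 0.1 u med -1.9 9 lat [-1.1 37.6]
wood z 0.11 u med -4.3 53 lat [ 0.3 39.2]
wood z 0.12 u med -7.1 61 lat [ 0.6 38.2]
wood z 0.13 u med -10.1 54 lat [-0.  39.7]
wood z 0.14 u med -12.3 64 lat [ 0.3 38.3]
wood z 0.15 u med -14.7 66 lat [-0.1 39.4]
wood z 0.16 u med -17.1 67 lat [-0.3 38.7]
wood z 0.17 u med -20.3 70 lat [-0.9 40. ]
wood z 0.18 u med -22.8 61 lat [-0.8 37.9]
wood z 0.19 u med -24.9 33 lat [-0.9 42.7]
```

Tip spans u of about −3.3 to +1.7, and the gap −9.5 to +4. Descending.

```bash
python3 -m jog '[[0,0.01,-0.001,0,0,0],[0,0.01,-0.001,0,0,0],[0,0.008,-0.001,0,0,0],[0,0,0,0,0,0]]';python3 w.py | head -3; python3 -c "
from bench import r
print(r.read_state()['torque'])"
```

```text
time: 21.87
ee_pos: [0.5259, -0.2347, 0.1563]
eef_rot: [0.531, -0.465, 0.474, -0.526]
ft_force: [-0.6, -0.1, -1.7]
width: 0.0396
shift mm [ -3.2 -23.8   2.1] turn [-0.21  0.12  0.76] | TCP [ 0.5259 -0.2347  0.1563] F [-0.6 -0.1 -1.7] w 0.0396 t 21.8667
tool axes x [ 0.12 -0.99  0.01] z [0.99 0.12 0.  ]
red 301 u [-26.9 -25.4 -24.2] lat [ 2.3 40.3] z (np.float64(0.17564732274239614), np.float64(0.030734692809561287))
[-0.0757081   0.03046196 -0.00655365]
```

Tip is 16 mm in with no contact. Move towards the jaw and continue down.

```bash
python3 -m jog '[[-0.001,0.004,0.001,0,0,0],[-0.001,0.004,0,0,0,0],[-0.0005,0.003,0,0,0,0.4],[0,0,0,0,0,0]]';python3 -m jog '[[0,0.003,0,0,0,0],[0,0.003,0,0,0,0]]';python3 -m jog '[[0,0.003,0,0,0,0],[0,0.003,0,0,0,0]]'; python3 w.py | head -3
```

```text
time: 22.25
ee_pos: [0.5274, -0.2321, 0.1453]
eef_rot: [0.529, -0.467, 0.473, -0.528]
ft_force: [0.1, -0.3, -1.6]
width: 0.0393
time: 22.42
ee_pos: [0.528, -0.2319, 0.1396]
eef_rot: [-0.528, 0.467, -0.473, 0.529]
ft_force: [-1.1, 3.9, 1.7]
width: 0.0396
time: 22.58
ee_pos: [0.5292, -0.2312, 0.1364]
eef_rot: [-0.527, 0.467, -0.473, 0.53]
ft_force: [-12.7, 7.8, 37.5]
width: 0.0398
shift mm [ -0.2 -43.6  -1.3] turn [-0.51  0.14  0.22] | TCP [ 0.5292 -0.2312  0.1364] F [-12.7   7.8  37.5] w 0.0398 t 22.5833
tool axes x [ 0.12 -0.99  0.  ] z [0.99 0.12 0.01]
red 294 u [-24.1 -22.7 -21.3] lat [-1.6 39.3] z (np.float64(0.15760240670624492), np.float64(0.033232121073850346))
```

```bash
python3 - <<'E'
from bench import r
from h import *
for n,b in(('side',(190,300,260,390)),('side',None),('top',None)):
    c=r.camera(n); s=r.read_state(); print(s['time'],s['ee_pos'].round(4),s['ft_force'].round(1),s['torque'].round(2),np.abs(s['joint_vel']).max().round(4),s['width'])
    if b: cv2.imwrite('pics/d1.png',cv2.resize(c['image'][170:300,260:390,::-1],None,fx=4.5,fy=4.5))
E
```

```text
22.6833 [ 0.5292 -0.2309  0.1364] [-8.1  7.3 21.7] [ 1.31  2.14 -0.23] 0.0033 0.03988876162601909
22.7333 [ 0.5292 -0.2309  0.1364] [-7.3  7.2 21. ] [ 1.32  2.1  -0.18] 0.0037 0.039755595357105586
22.7833 [ 0.5292 -0.2309  0.1364] [-7.   6.3 21.6] [ 1.23  2.13 -0.17] 0.0015 0.039590431477506904
```

View pics/d1.png

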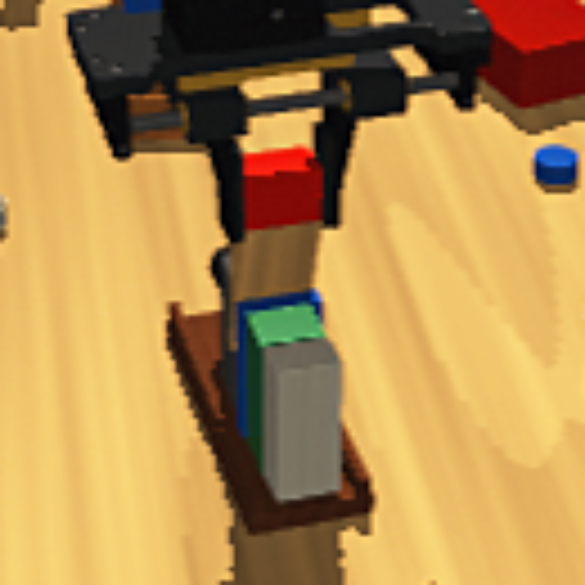

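Row tight: the reading settles at 21 N with the pose steady. The picture shows the wedge upright (crop (280,250)) between the spacer and the jaw. I do one last press, biased slightly towards the jaw, and check it settles.

```bash
python3 -m jog '[[-0.001,0.003,-0.001,0,0,0]]'; python3 - <<'E'
from bench import r
from h import *
for i in range(10):
    c=r.camera('side'); s=r.read_state()
    if i%3==0: print(s['time'],s['ee_pos'].round(4),s['ft_force'].round(1),np.abs(s['joint_vel']).max().round(4),s['width'].round(4))
a=np.radians(96.5);X=np.array([np.cos(a),np.sin(a)]);Y=np.array([-X[1],X[0]])
W=cloud(c);H=hsv(c);z=W[...,2]
u=(W[...,:2]-[.5255,-.2183])@X; l=(W[...,:2]-[.5255,-.2183])@Y
for nm,k,zr in(('glass',(abs(H[...,0]-65.)<20)&(H[...,1]>90),(.085,.1)),('spacer',(abs(H[...,0]-115.)<12)&(H[...,1]>120),(.085,.1))):
  m=k&(abs(u+.025)<.04)&(abs(l)<.04)&(z>zr[0])&(z<zr[1]); print(nm,m.sum(),'u',np.percentile(u[m]*1e3,[2,50,98]).round(1),'lat',np.round(np.array(mid(l[m]))*1e3,1),'z',np.median(z[m]).round(4))
w=(H[...,0]>8)&(H[...,0]<25)&(abs(u)<.04)&(abs(l)<.025)&(z>.098)&(z<.138)
p=np.polyfit(z[w],u[w],1); print('slope',p[0],'(nominal -0.25)','red z',mid(z[((H[...,0]<6)|(H[...,0]>174))&(H[...,1]>170)&(abs(u)<.06)&(abs(l)<.04)&(z>.1)]))
E
```

```text
time: 22.87
ee_pos: [0.5292, -0.2304, 0.136]
eef_rot: [-0.526, 0.466, -0.473, 0.531]
ft_force: [-5.5, 2.1, 23.9]
width: 0.0394Traceback (most recent call last):
  File "<stdin>", line 5, in <module>
AttributeError: 'float' object has no attribute 'round'
```

```bash
python3 - <<'E'
from bench import r
from h import *
for i in range(10):
    c=r.camera('side'); s=r.read_state()
    if i%3==0: print(s['time'],s['ee_pos'].round(4),s['ft_force'].round(1),np.abs(s['joint_vel']).max().round(4),s['width'])
a=np.radians(96.5);X=np.array([np.cos(a),np.sin(a)]);Y=np.array([-X[1],X[0]])
W=cloud(c);H=hsv(c);z=W[...,2]
u=(W[...,:2]-[.5255,-.2183])@X; l=(W[...,:2]-[.5255,-.2183])@Y
for nm,k,zr in(('glass',(abs(H[...,0]-65.)<20)&(H[...,1]>90),(.085,.1)),('spacer',(abs(H[...,0]-115.)<12)&(H[...,1]>120),(.085,.1))):
  m=k&(abs(u+.025)<.04)&(abs(l)<.04)&(z>zr[0])&(z<zr[1]); print(nm,m.sum(),'u',np.percentile(u[m]*1e3,[2,50,98]).round(1),'lat',np.round(np.array(mid(l[m]))*1e3,1),'z',np.median(z[m]).round(4))
w=(H[...,0]>8)&(H[...,0]<25)&(abs(u)<.04)&(abs(l)<.025)&(z>.098)&(z<.138)
p=np.polyfit(z[w],u[w],1); print('slope',p[0],'(nominal -0.25)','red z',mid(z[((H[...,0]<6)|(H[...,0]>174))&(H[...,1]>170)&(abs(u)<.06)&(abs(l)<.04)&(z>.1)]))
E
```

```text
22.9667 [ 0.5292 -0.2304  0.1359] [-5.   4.6 20.6] 0.0024 0.03995553423164136
23.1167 [ 0.5292 -0.2304  0.1359] [-5.8  4.4 20. ] 0.0019 0.040009175506351066
23.2667 [ 0.5293 -0.2304  0.1359] [-5.2  4.2 20.8] 0.0017 0.039248817780697026
23.4167 [ 0.5292 -0.2304  0.1359] [-5.8  4.  20.5] 0.0031 0.03968744362401978
glass 118 u [-50.9 -36.7 -22.7] lat [ 1.4 31.6] z 0.0915
spacer 47 u [-21.1 -16.3 -10.5] lat [-0.7 40.1] z 0.0912
slope -0.28384300916310784 (nominal -0.25) red z (np.float64(0.1587881889522744), np.float64(0.03741396089815191))
```

```bash
python3 -c "
from bench import r
print(r.close_job()); s=r.read_state(); print(s['time'],s['ft_force'].round(1))"
```

```text
the job is handed in; nothing more can be done
None
the job is handed in; nothing more can be done
```

I handed the job in at about 23.4 s, still gripping the wedge (50 N set) and pressing it down. No verdict was reported.

**What I did:** I stood one spacer in the gap and left the other two in the rack. I slid the spacer and glass together against the post. Then I pushed the full-size wedge down between the spacer and the jaw until the row went tight.

**Last checks**
- **Press:** the downward push read 20–21 N, and the pose held steady for 0.5 s. The finger opening stayed at 40 mm, the width of the grip.
- **Tip:** I estimate it at about 43 mm above the channel floor and about 37 mm into the gap, from the tool height.
- **Glass and spacer:** both have their tops at about 91–92 mm, so they are standing on the floor. The glass had stopped against the post before the wedge went in.

**What went wrong or disagreed**
- **First grip:** my first grip on the spacer was off-centre and tilted it in its slot. I released it, it fell back upright, and I gripped it again.
- **Camera offset:** the two cameras differed by 3–4 mm along the channel, so I worked from offsets relative to the tool.
- **Wedge tilt:** its slope measured 0.28 instead of 0.25, which means about 2° of tilt or depth error. That is inside the 0.12 rad limit.
- **Side force:** about 5 N of sideways force remained on the tool at the end.
- **Not measured:** I could not measure the individual contact forces on the post, jaw and spacer. I also did not re-measure the bystanders at the end.

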